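# Unstack the parts pots onto the repair stands

### The arm

A 7-joint arm with a two-finger parallel gripper is mounted at the origin on the work surface. World frame = base frame: x ahead of the robot, y to its left, z up, the work surface at z = 0. Lengths are in m, angles in rad, forces in N, time in s.
With the tool pointing down it reaches from about 0.4 to 0.85 m from the base axis. Payload 6.9 kg.
Tool frame: the origin (TCP) lies on the mounting face of the last link; the fingertips stand 173 mm ahead of it and the grasp point (between the pads) lies 155 mm ahead of it; z points along the fingers, y is the direction in which the jaws open and shut (so a half turn about z gives the same grasp; the last joint's range is limited). The gripper opens to 85 mm and grips with 20 to 120 N. Pads are 22 mm wide; open, the fingers measure 114 mm over their backs; the gripper's body (76 mm by 85 mm) begins 54 mm behind the grasp point. The pads swing forward as they close: fully open they stand 13 mm farther back than shut.
Start: joints at [1.308, 0.507, -0.238, 1.5, 0.126, 1.149, -0.155], TCP at [0.225, -0.583, 0.405] pointing down, gripper open.
Joint ranges: [-3.08, 3.08], [-0.24, 2.05], [-1.43, 1.35], [0, 2.5], [-1.52, 4.66], [0.17, 1.96], [-2.89, 2.89]. Speed limits (rad/s): [2.39, 2.39, 3.14, 3.14, 3.14, 3.14, 3.14].

### API

Orientations are given as a 3x3 rotation matrix whose columns are the frame's x, y, z axes.
In Python, from rig import robot, eyes, spotter gives the robot as it stands.
- The arm moves only by the tool carry_out, never from a script. Its arguments are lists of equal length, an entry for each row: "slide": the shift along the tool's x, y, z in m, a list of three; "delta_rot": the turn, a rotation vector about the tool's x, y, z in rad, a list of three; "claw": the closure in counts, from 0 (fully open) to 255 (shut). A call has 1 to 20 rows; each row shifts and turns the commanded pose from where the row before left it, along the tool's axes as they then stand; what a row does not reach is not made up. A row lasts 1/8 s, in which the tool goes at most 62.5 mm and 10.7 degrees, less where a joint would pass 70% of its speed; a pose out of reach is approached as far as the arm can. A call with a gripper value outside its range is refused whole. The fingers move at their own pace and stop on an object; the grip force is fixed at half the most. Time passes only in rows, so rows that do not move let the fingers close. It gives the time, the measured TCP pose, the force and the opening at its end, in the units of the state.
- robot.state(): the state, without advancing time (a new reading comes with each control period).
- eyes.get_image(name): name is "scene" or "top" or "wrist"; returns a dict with "frame" (384x512x3 uint8, red, green, blue), "z_map" (384x512 float32, m along the optical axis (not along the pixel's ray), 0 where there is no reading), "fx", "fy", "cx", "cy" (pixels), "R" (3x3) and "t" (3): a world point X has camera coordinates R X + t. Camera axes: x right, y down, z forward; pixel columns grow to the right and rows downward; lengths in m; the calibration is good to about 2 mm. A picture is of the moment at which its call begins.
- robot.hand_in(): hands the job in, once; it reports no verdict.
Trained networks look in the newest picture that a camera, given by its name, has taken for a name from the list of things; names that differ only in an ending like _2 or _b are one class to them, and where a whole thing is asked for, a point or a joint stands for the part that bears it (a point fixed in the world has none). Each returns a list of dicts, best first, with "confidence" (0 to 1); they miss things now and then, are a little off and sometimes report something else, mostly with a low value. They report only what shows in the picture. A call takes as long as a camera call. They do not tell look-alikes from the thing itself.
- spotter.recognise(camera, name): "xyz" ([x, y, z] in m, in world coordinates, good to about 4 mm: the middle of the surface that is visible of it).
- spotter.tip_of(camera, name): "xyz" ([x, y, z] in m, in world coordinates, good to about 4 mm: a listed point, or the origin of a listed thing).
The state is a dict: "t": time; "joint_pos": joint angles; "joint_vel": joint speeds; "joint_torque": joint torques, N m; "position": TCP position; "ee_rot": TCP orientation; "contact_force": force on the tool from outside, world axes, zero at the start; "moment": the same for the moment, N m; "gripper_width": finger opening in m.
Only numpy, scipy, OpenCV 4.12 (cv2) and the standard library are available. Lean on these libraries where they do the work, as an engineer would, in place of code of your own. Each camera call takes 0.05 s, during which the arm holds its last target. There are 200 camera calls.

### The job

Take the stack of parts pots apart and set every pot, the one standing on the wrong colour too, upright in the middle of the stand of its own colour, so that each ends on its own felt. The lids are only pushed on: keep the pots upright, set them down without dropping them, and leave the oil bottle and the hammer where they are.

Things in the scene. Friction and masses are not known exactly. Their poses are not given: they have to be found in the camera images.
- red_pot_center (a point): red lidded parts pot, an upright round cylinder with flat lid, 62 mm diameter, 50 mm high, about 200 g (varies), loose; the point is its centre, half-way up (25 mm above its underside), z up. It or the blue pot is the bottom of the stack; the other of the two stands alone on the green stand. The stack stands on a plain dark wooden stand with a cork disc, 100 x 100 x 12 mm, which is no pot's place.
- blue_pot_center (a point): blue lidded parts pot, an upright round cylinder with flat lid, 62 mm diameter, 50 mm high, about 200 g (varies), loose; the point is its centre, half-way up (25 mm above its underside), z up. It or the red pot is the bottom of the stack; the other of the two stands alone on the green stand. The stack stands on a plain dark wooden stand with a cork disc, 100 x 100 x 12 mm, which is no pot's place.
- green_pot_center (a point): green lidded parts pot, an upright round cylinder with flat lid, 50 mm diameter, 48 mm high, about 130 g (varies), loose; the point is its centre, half-way up (24 mm above its underside), z up. At the start it is the middle of the stack: it stands on the red or blue pot.
- yellow_pot_center (a point): yellow lidded parts pot, an upright round cylinder with flat lid, 38 mm diameter, 46 mm high, about 80 g (varies), loose; the point is its centre, half-way up (23 mm above its underside), z up. At the start it is the top of the stack: it stands on the green pot.
- red_stand_top (a point): the red place: a fixed square wooden stand, 100 x 100 mm and 12 mm high, topped by a red round felt of 84 mm diameter; the point is the centre of the felt's flat top, 12 mm above the bench, where a pot's underside rests; z up. Empty at the start.
- blue_stand_top (a point): the blue place: a fixed square wooden stand, 100 x 100 mm and 12 mm high, topped by a blue round felt of 84 mm diameter; the point is the centre of the felt's flat top, 12 mm above the bench, where a pot's underside rests; z up. Empty at the start.
- green_stand_top (a point): the green place: a fixed square wooden stand, 100 x 100 mm and 12 mm high, topped by a green round felt of 84 mm diameter; the point is the centre of the felt's flat top, 12 mm above the bench, where a pot's underside rests; z up. At the start the red or the blue pot stands on it.
- yellow_stand_top (a point): the yellow place: a fixed square wooden stand, 100 x 100 mm and 12 mm high, topped by a yellow round felt of 84 mm diameter; the point is the centre of the felt's flat top, 12 mm above the bench, where a pot's underside rests; z up. Empty at the start.
- oil_bottle: bystander: amber oil bottle with orange cap, standing loose near the far edge of the work area, 48 mm diameter, 120 mm high; origin at the centre of its underside.
- hammer: bystander: small hammer with a wooden handle and dark head, lying loose near the far edge of the work area, 220 mm long along its own x (which runs roughly along world y), under 40 mm high; origin under its middle.
Mind the look-alikes: they are no part of the job. Of the things that look like the part that bears yellow_pot_center, the middle-sized one is meant.

How it is judged:
At the end, for the whole second after the job is handed in: Each pot stands upright (within 0.1 rad) on the stand of its own colour: its axis within 12 mm of the felt's centre, its underside on the felt (within 5 mm), at rest and released (horizontal distance between red_pot_center and red_stand_top below 0.012 m and z of red_pot_center in the frame of red_stand_top between 0.02 and 0.03 m and angle between each of red_pot_center, blue_pot_center, green_pot_center, yellow_pot_center's own z axis and vertical below 0.1 rad and linear speed of each of red_pot, blue_pot, green_pot, yellow_pot below 0.02 m/s and horizontal distance between blue_pot_center and blue_stand_top below 0.012 m and z of blue_pot_center in the frame of blue_stand_top between 0.02 and 0.03 m and horizontal distance between green_pot_center and green_stand_top below 0.012 m and z of green_pot_center in the frame of green_stand_top between 0.019 and 0.029 m and horizontal distance between yellow_pot_center and yellow_stand_top below 0.012 m and z of yellow_pot_center in the frame of yellow_stand_top between 0.018 and 0.028 m); the robot touches nothing.
It fails at once if a pot is tipped over (tilted more than 0.6 rad) (angle between any of red_pot_center, blue_pot_center, green_pot_center, yellow_pot_center's own z axis and vertical above 0.6 rad).
It fails at once if a pot is dropped or thrown (faster than 0.7 m/s with no finger touching it: a free fall of more than about 25 mm) ((linear speed of red_pot above 0.7 m/s and contact force between red_pot and the fingers below 0.05 N) or (linear speed of blue_pot above 0.7 m/s and contact force between blue_pot and the fingers below 0.05 N) or (linear speed of green_pot above 0.7 m/s and contact force between green_pot and the fingers below 0.05 N) or (linear speed of yellow_pot above 0.7 m/s and contact force between yellow_pot and the fingers below 0.05 N)).
It fails at once if the oil bottle or the hammer is shifted more than 30 mm, or the bottle tips (distance of any of oil_bottle, hammer from where it was at the start of the episode above 0.03 m or angle between oil_bottle's own z axis and vertical above 0.4 rad).
It also fails if it takes over 118 s, if anything falls off the work surface, if the arm or the gripper's body presses on something with over 40 N, if the wrist force passes 120 N, or if a joint passes its speed limit or range.

## Working session

There is one attempt and no reset: what is moved stays moved. The work goes in short steps, Python scripts to look and compute and a tool call to move; the robot and the scene stay as the last step left them, time stands still between calls to the robot, and variables do not carry over. Pictures are saved under pics/ and viewed, on a budget of 14 in all, crops included, one or two more only if the job needs it, and the job is handed in when it is done.

Besides the shell and the picture viewer there is one more tool, called after "Request:" as a command line: name --argument value ..., lists and objects as JSON in quotes. carry_out: Moves the arm, as the interface text tells. Its arguments: {"type":"object","properties":{"slide":{"type":"array"},"delta_rot":{"type":"array"},"claw":{"type":"array"}},"required":["slide","delta_rot","claw"]}

```bash
mkdir -p pics
python3 - <<'E'
from rig import robot, eyes, spotter
import cv2, numpy as np
s=robot.state(); print(s['t'],s['position'],np.round(s['ee_rot'],3).tolist(),s['gripper_width'])
for c in ['scene','top']:
    d=eyes.get_image(c); cv2.imwrite(f'pics/{c}0.png',cv2.resize(d['frame'][:,:,::-1],(800,600)))
    print(c,d['fx'],np.round(d['R'],2).tolist(),d['t'])
    for n in ['red_pot_center','blue_pot_center','green_pot_center','yellow_pot_center','red_stand_top','blue_stand_top','green_stand_top','yellow_stand_top','oil_bottle','hammer']:
        print(n,[(np.round(r['xyz'],3).tolist(),round(r['confidence'],2)) for r in spotter.tip_of(c,n)[:4]])
E
```

```text
0.0 [ 0.22517714 -0.58282321  0.40380499] [[0.933, 0.361, -0.001], [0.361, -0.933, 0.002], [-0.0, -0.002, -1.0]] 0.08584624440644363
scene 368.6253044276565 [[0.52, 0.86, 0.02], [0.61, -0.35, -0.71], [-0.6, 0.38, -0.71]] [-0.29824832 -0.27730373  1.20032125]
red_pot_center [([0.612, -0.004, 0.039], 0.88)]
blue_pot_center [([0.434, -0.195, 0.038], 0.65), ([0.476, 0.16, 0.01], 0.43)]
green_pot_center [([0.435, -0.191, 0.083], 0.82)]
yellow_pot_center [([0.422, -0.056, 0.03], 0.88), ([0.436, -0.198, 0.135], 0.79), ([0.464, -0.303, 0.013], 0.55)]
red_stand_top [([0.597, 0.31, 0.01], 0.94)]
blue_stand_top [([0.618, -0.319, 0.01], 0.91)]
green_stand_top [([0.609, -0.002, 0.01], 0.57)]
yellow_stand_top [([0.477, 0.158, 0.01], 0.61)]
oil_bottle [([0.775, -0.151, 0.001], 0.81)]
hammer [([0.748, 0.141, 0.003], 0.72)]
top 427.0283404925205 [[0.03, -1.0, 0.01], [-1.0, -0.03, -0.07], [0.07, -0.01, -1.0]] [-0.02330008  0.58670287  1.11145207]
red_pot_center [([0.608, -0.002, 0.033], 0.86)]
blue_pot_center [([0.436, -0.197, 0.037], 0.74)]
green_pot_center [([0.44, -0.198, 0.087], 0.69)]
yellow_pot_center [([0.433, -0.199, 0.129], 0.62), ([0.423, -0.058, 0.032], 0.6), ([0.463, -0.306, 0.016], 0.44)]
red_stand_top [([0.599, 0.311, 0.015], 0.61)]
blue_stand_top [([0.615, -0.316, 0.011], 0.59)]
green_stand_top [([0.609, -0.008, 0.012], 0.77)]
yellow_stand_top [([0.477, 0.156, 0.014], 0.66)]
oil_bottle [([0.771, -0.153, -0.005], 0.81)]
hammer [([0.755, 0.138, -0.001], 0.78)]
```

View pics/scene0.png

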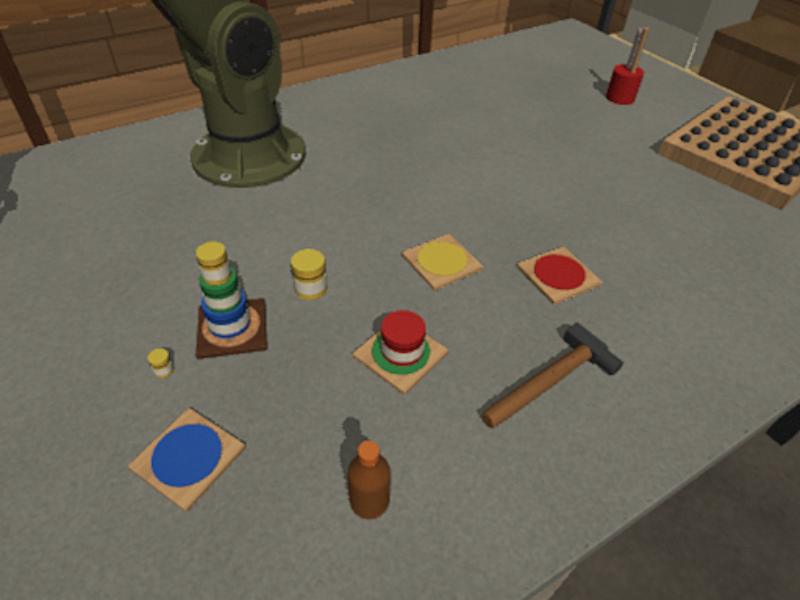

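View pics/top0.png

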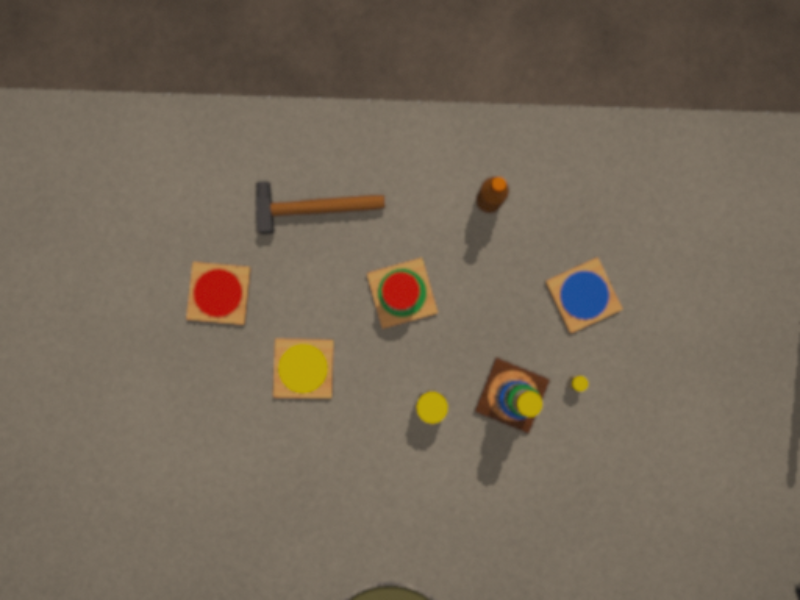

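Scene picture (800x600): the stack (yellow 213,262 / green 220,290 / blue 228,318) stands on the dark stand, and the red pot is on the green stand (402,340). There are three yellow look-alikes: the stack top (213,262), a larger lone pot (309,275) and a tiny one (161,362). The middle-sized one is meant, and the stack-top pot fits. I'll confirm its size in a crop and measure everything.

```bash
cat > h.py <<'E'
from rig import robot, eyes, spotter
import cv2, numpy as np
HUE={'red':(174,6),'blue':(105,125),'green':(50,85),'yellow':(22,35)}
def world(d):
    z=d['z_map']; v,u=np.mgrid[:z.shape[0],:z.shape[1]]
    P=np.stack([(u-d['cx'])/d['fx']*z,(v-d['cy'])/d['fy']*z,z],-1)
    W=(P-np.array(d['t']))@np.array(d['R']); W[z==0]=np.nan
    return W
def circles(d,zmin,zmax,col):
    W=world(d); h=cv2.cvtColor(d['frame'],cv2.COLOR_RGB2HSV); a,b=HUE[col]; H=h[...,0]
    m=((H>=a)&(H<=b) if a<b else (H>=a)|(H<=b))&(h[...,1]>130)&(h[...,2]>50)
    m&=(W[...,2]>zmin)&(W[...,2]<zmax)&(W[...,0]>.3)&(W[...,0]<.72)&(abs(W[...,1])<.45)
    n,l,st,_=cv2.connectedComponentsWithStats(m.astype(np.uint8))
    out=[]
    for i in range(1,n):
        if st[i,4]<25: continue
        p=W[l==i]; c,r=cv2.minEnclosingCircle(p[:,:2].astype(np.float32))
        out.append((np.round(c,4).tolist(),'D',round(2*r*1e3,1),'z',round(float(np.median(p[:,2])),4),'n',len(p),'mean',np.round(p[:,:2].mean(0),4).tolist()))
    return out
E
python3 - <<'E'
from h import *
for c in ['top','scene']:
    d=eyes.get_image(c); print(c)
    for col in HUE: 
        print(' felt',col,circles(d,.004,.02,col))
    for col,z in [('red',.062),('yellow',.154),('yellow',.05),('yellow',.03),('green',.11),('blue',.062)]:
        print(' lid',col,circles(d,z-.008,z+.008,col))
    if c=='scene':
        f=d['frame'][140:260,85:245,::-1]; cv2.imwrite('pics/crop.png',cv2.resize(f,(800,600),interpolation=cv2.INTER_CUBIC))
E
```

```text
top
 felt red [([0.5942, 0.3109], 'D', 82.0, 'z', 0.012, 'n', 720, 'mean', [0.594, 0.3108])]
 felt blue [([0.6089, -0.3156], 'D', 78.9, 'z', 0.0117, 'n', 668, 'mean', [0.6091, -0.3155])]
 felt green [([0.6026, -0.0051], 'D', 77.3, 'z', 0.0115, 'n', 97, 'mean', [0.5924, -0.0236])]
 felt yellow [([0.4711, 0.1613], 'D', 85.3, 'z', 0.0123, 'n', 803, 'mean', [0.4706, 0.1609])]
 lid red [([0.6019, -0.0005], 'D', 59.4, 'z', 0.062, 'n', 411, 'mean', [0.6021, -0.0007])]
 lid yellow [([0.4322, -0.1954], 'D', 38.1, 'z', 0.156, 'n', 216, 'mean', [0.4326, -0.1948])]
 lid yellow []
 lid yellow [([0.459, -0.3035], 'D', 27.6, 'z', 0.0325, 'n', 88, 'mean', [0.4587, -0.3027])]
 lid green [([0.4365, -0.1903], 'D', 44.5, 'z', 0.1096, 'n', 52, 'mean', [0.4422, -0.1812])]
 lid blue [([0.4302, -0.1917], 'D', 58.0, 'z', 0.0625, 'n', 56, 'mean', [0.429, -0.176])]
scene
 felt red [([0.5996, 0.3075], 'D', 84.6, 'z', 0.0116, 'n', 556, 'mean', [0.5997, 0.3072]), ([0.6197, -0.0134], 'D', 50.1, 'z', 0.015, 'n', 36, 'mean', [0.6284, -0.0182])]
 felt blue [([0.4513, -0.2024], 'D', 50.7, 'z', 0.0153, 'n', 37, 'mean', [0.4609, -0.2032]), ([0.6139, -0.3176], 'D', 85.1, 'z', 0.0119, 'n', 1341, 'mean', [0.6152, -0.3186])]
 felt green [([0.6092, -0.0066], 'D', 81.5, 'z', 0.0118, 'n', 235, 'mean', [0.6208, -0.0196])]
 felt yellow [([0.4741, 0.1584], 'D', 85.6, 'z', 0.012, 'n', 532, 'mean', [0.476, 0.1578])]
 lid red [([0.6088, -0.003], 'D', 62.6, 'z', 0.0616, 'n', 528, 'mean', [0.6106, -0.0047])]
 lid yellow [([0.4384, -0.1967], 'D', 39.5, 'z', 0.1557, 'n', 190, 'mean', [0.4396, -0.1986])]
 lid yellow []
 lid yellow [([0.4642, -0.3066], 'D', 27.4, 'z', 0.0322, 'n', 116, 'mean', [0.4657, -0.3057])]
 lid green [([0.442, -0.1992], 'D', 48.0, 'z', 0.109, 'n', 128, 'mean', [0.4542, -0.2005])]
 lid blue [([0.4377, -0.1989], 'D', 61.7, 'z', 0.0611, 'n', 130, 'mean', [0.4544, -0.2022])]
```

View pics/crop.png

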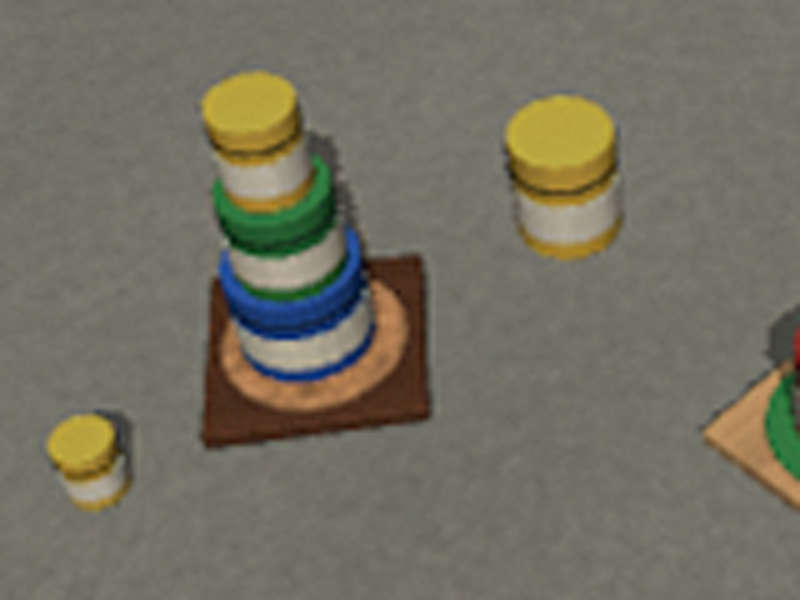

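The crop confirms it: the stack-top yellow pot (250,150) has a lid of about 38 mm, the lone one (560,170) is larger and the tiny one (90,460) is about 27 mm. So the stack top is the one meant. First I align the tool with the world axes and go above the stack.

Request:
carry_out --slide '[[0, 0, 0], [0, 0, 0], [0.021, -0.0387, 0], [0.021, -0.0387, 0], [0.021, -0.0387, 0], [0.021, -0.0387, 0], [0.021, -0.0387, 0], [0.021, -0.0387, 0], [0.021, -0.0387, 0], [0.021, -0.0387, 0], [0.021, -0.0387, 0], [0.021, -0.0387, 0], [0, 0, 0], [0, 0, 0]]' --delta_rot '[[0, 0, 0.185], [0, 0, 0.185], [0, 0, 0], [0, 0, 0], [0, 0, 0], [0, 0, 0], [0, 0, 0], [0, 0, 0], [0, 0, 0], [0, 0, 0], [0, 0, 0], [0, 0, 0], [0, 0, 0], [0, 0, 0]]' --claw '[0, 0, 0, 0, 0, 0, 0, 0, 0, 0, 0, 0, 0, 0]'

```text
t: 2.95
position: [0.4356, -0.1966, 0.4047]
ee_rot: [[1.0, -0.001, -0.0], [-0.001, -1.0, -0.001], [-0.0, 0.001, -1.0]]
contact_force: [0.0, -0.5, 0.6]
gripper_width: 0.0855
```

Run:
```python
from h import *
d=eyes.get_image('wrist'); cv2.imwrite('pics/w1.png',d['frame'][:,:,::-1])
C=-np.array(d['R']).T@np.array(d['t']); print('cam',C.round(3), robot.state()['position'].round(4), robot.state()['joint_pos'].round(2))
for col,z in [('yellow',.156),('green',.11),('blue',.062)]: print(col,circles(d,z-.008,z+.008,col))
```

```text
cam [ 0.517 -0.196  0.374] [ 0.4353 -0.1971  0.4047] [ 0.59  0.28 -0.28  1.87  0.09  1.   -1.31]
yellow [([0.4371, -0.1963], 'D', 38.1, 'z', 0.1565, 'n', 1609, 'mean', [0.438, -0.1964])]
green [([0.4392, -0.1964], 'D', 49.3, 'z', 0.1104, 'n', 530, 'mean', [0.4523, -0.1962])]
blue [([0.4379, -0.1975], 'D', 59.2, 'z', 0.0624, 'n', 263, 'mean', [0.4552, -0.198])]
```

View pics/w1.png

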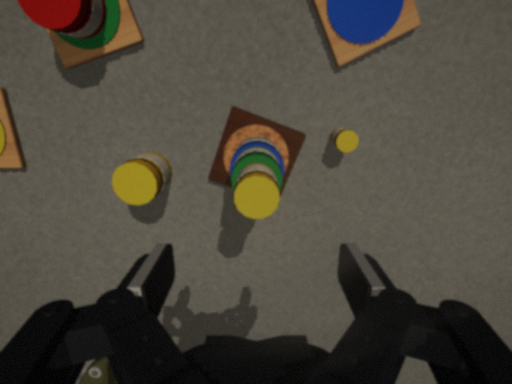

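The wrist view shows the yellow pot at (258,195), centred between the fingers, and its fit gives (0.437,-0.196). I descend and grip.

Request:
carry_out --slide '[[0.0018, -0.0008, 0.03], [0, 0, 0.03], [0, 0, 0.03], [0, 0, 0.02], [0, 0, 0.009], [0, 0, 0], [0, 0, 0], [0, 0, 0], [0, 0, 0], [0, 0, 0], [0, 0, 0], [0, 0, 0], [0, 0, 0]]' --delta_rot '[[0, 0, 0], [0, 0, 0], [0, 0, 0], [0, 0, 0], [0, 0, 0], [0, 0, 0], [0, 0, 0], [0, 0, 0], [0, 0, 0], [0, 0, 0], [0, 0, 0], [0, 0, 0], [0, 0, 0]]' --claw '[0, 0, 0, 0, 0, 0, 255, 255, 255, 255, 255, 255, 255]'

```text
t: 4.62
position: [0.4378, -0.1959, 0.2864]
ee_rot: [[1.0, -0.002, 0.001], [-0.002, -1.0, -0.001], [0.001, 0.001, -1.0]]
contact_force: [-0.3, -0.3, 6.1]
gripper_width: 0.0369
```

Request:
carry_out --slide '[[0, 0, -0.01], [0, 0, -0.02], [0, 0, -0.03], [0, 0, -0.02], [0.0017, -0.018, 0], [0.0035, -0.036, 0], [0.0035, -0.036, 0], [0.0035, -0.036, 0], [0.0035, -0.036, 0], [0.0035, -0.036, 0], [0.0035, -0.036, 0], [0.0035, -0.036, 0], [0.0035, -0.036, 0], [0.0035, -0.036, 0], [0.0017, -0.0138, 0], [0, 0, 0], [0, 0, 0]]' --delta_rot '[[0, 0, 0], [0, 0, 0], [0, 0, 0], [0, 0, 0], [0, 0, 0], [0, 0, 0], [0, 0, 0], [0, 0, 0], [0, 0, 0], [0, 0, 0], [0, 0, 0], [0, 0, 0], [0, 0, 0], [0, 0, 0], [0, 0, 0], [0, 0, 0], [0, 0, 0]]' --claw '[255, 255, 255, 255, 255, 255, 255, 255, 255, 255, 255, 255, 255, 255, 255, 255, 255]'

```text
t: 6.75
position: [0.4729, 0.1588, 0.3656]
ee_rot: [[1.0, -0.003, -0.0], [-0.003, -1.0, -0.001], [-0.0, 0.001, -1.0]]
contact_force: [-0.3, -0.6, -1.4]
gripper_width: 0.037
```

Run:
```python
from h import *
s=robot.state(); print(s['position'].round(4),np.round(s['ee_rot'],3).tolist(),s['contact_force'].round(1),s['gripper_width'],s['joint_pos'].round(2))
d=eyes.get_image('wrist'); cv2.imwrite('pics/w2.png',d['frame'][:,:,::-1])
print('felt',[(c,circles(d,.004,.02,c)) for c in HUE]); print('lid',circles(d,.15,.28,'yellow'))
d=eyes.get_image('top');print('stack green',circles(d,.1,.118,'green'))
```

```text
[0.4729 0.1588 0.3656] [[1.0, -0.003, -0.0], [-0.003, -1.0, -0.001], [-0.0, 0.001, -1.0]] [-0.3 -0.6 -1.4] 0.03699710013168742 [-0.1   0.36 -0.38  1.88  0.17  0.93 -2.13]
felt [('red', [([0.5989, 0.311], 'D', 85.0, 'z', 0.0128, 'n', 5764, 'mean', [0.6002, 0.3105])]), ('blue', []), ('green', [([0.6074, -0.0019], 'D', 82.4, 'z', 0.0124, 'n', 825, 'mean', [0.6035, 0.0188])]), ('yellow', [([0.475, 0.1609], 'D', 84.7, 'z', 0.0125, 'n', 4015, 'mean', [0.4764, 0.1609])])]
lid [([0.4714, 0.1598], 'D', 40.5, 'z', 0.2357, 'n', 4454, 'mean', [0.475, 0.161])]
stack green [([0.4341, -0.1952], 'D', 48.5, 'z', 0.1102, 'n', 313, 'mean', [0.4339, -0.1951])]
```

View pics/w2.png

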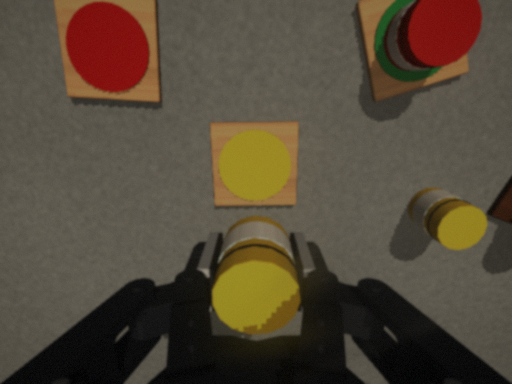

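The pot at (256,285) is held upright. The yellow felt at (255,165) fits to (0.475,0.161). I lower it slowly.

Request:
carry_out --slide '[[0.0015, -0.0013, 0.03], [0, 0, 0.04], [0, 0, 0.04], [0, 0, 0.03], [0, 0, 0.02], [0, 0, 0.008], [0, 0, 0.004], [0, 0, 0.003], [0, 0, 0.002], [0, 0, 0], [0, 0, 0]]' --delta_rot '[[0, 0, 0], [0, 0, 0], [0, 0, 0], [0, 0, 0], [0, 0, 0], [0, 0, 0], [0, 0, 0], [0, 0, 0], [0, 0, 0], [0, 0, 0], [0, 0, 0]]' --claw '[255, 255, 255, 255, 255, 255, 255, 255, 255, 255, 255]'

```text
t: 8.22
position: [0.4745, 0.1617, 0.1889]
ee_rot: [[1.0, -0.001, 0.0], [-0.001, -1.0, 0.0], [0.0, -0.0, -1.0]]
contact_force: [1.1, -0.2, -0.5]
gripper_width: 0.0368
```

Request:
carry_out --slide '[[0, 0, 0.001], [0, 0, 0], [0, 0, 0], [0, 0, 0], [0, 0, 0], [0, 0, 0], [0, 0, -0.01], [0, 0, -0.03], [0, 0, -0.05], [0, 0, -0.05], [0, 0, -0.05], [0.0218, 0.0273, 0], [0.0218, 0.0273, 0], [0.0218, 0.0273, 0], [0.0218, 0.0273, 0], [0.0218, 0.0273, 0], [0.0218, 0.0273, 0], [0, 0, 0], [0, 0, 0]]' --delta_rot '[[0, 0, 0], [0, 0, 0], [0, 0, 0], [0, 0, 0], [0, 0, 0], [0, 0, 0], [0, 0, 0], [0, 0, 0], [0, 0, 0], [0, 0, 0], [0, 0, 0], [0, 0, 0], [0, 0, 0], [0, 0, 0], [0, 0, 0], [0, 0, 0], [0, 0, 0], [0, 0, 0], [0, 0, 0]]' --claw '[255, 255, 0, 0, 0, 0, 0, 0, 0, 0, 0, 0, 0, 0, 0, 0, 0, 0, 0]'

```text
t: 10.6
position: [0.6045, -0.0018, 0.378]
ee_rot: [[1.0, -0.001, -0.0], [-0.001, -1.0, 0.001], [-0.0, -0.001, -1.0]]
contact_force: [-0.4, 0.8, 0.6]
gripper_width: 0.0854
```

```bash
cat > look.py <<'E'
from h import *
import sys
s=robot.state(); print(s['t'],s['position'].round(4),s['contact_force'].round(1),round(s['gripper_width'],4),s['joint_pos'].round(2))
for c in ['wrist','top','scene']:
    d=eyes.get_image(c)
    if len(sys.argv)>1: cv2.imwrite(f'pics/{c}_{sys.argv[1]}.png',d['frame'][:,:,::-1])
    print(c)
    for k in HUE:
        print('  felt',k,circles(d,.005,.019,k))
        for z in (.06,.11,.158): 
            r=circles(d,z-.009,z+.009,k)
            if r: print('  lid',k,z,r)
E
python3 look.py 3
```

```text
10.6 [ 0.6045 -0.0018  0.378 ] [-0.4  0.8  0.6] 0.0854 [ 0.18  0.51 -0.35  1.6   0.19  1.07 -1.79]
wrist
  felt red [([0.5978, 0.3048], 'D', 82.2, 'z', 0.0129, 'n', 1729, 'mean', [0.5954, 0.2922])]
  lid red 0.06 [([0.6079, -0.0009], 'D', 62.1, 'z', 0.0625, 'n', 2703, 'mean', [0.6095, -0.0007])]
  felt blue [([0.6107, -0.3044], 'D', 79.5, 'z', 0.0122, 'n', 1265, 'mean', [0.609, -0.2928])]
  lid blue 0.06 [([0.4558, -0.2008], 'D', 45.9, 'z', 0.0596, 'n', 249, 'mean', [0.463, -0.1974])]
  felt green [([0.6089, -0.0035], 'D', 81.2, 'z', 0.0125, 'n', 796, 'mean', [0.6303, -0.0096])]
  felt yellow [([0.4821, 0.1643], 'D', 81.5, 'z', 0.0127, 'n', 1021, 'mean', [0.4969, 0.1682])]
  lid yellow 0.06 [([0.4756, 0.1649], 'D', 37.7, 'z', 0.0586, 'n', 369, 'mean', [0.4798, 0.1673]), ([0.42, -0.0569], 'D', 52.4, 'z', 0.0633, 'n', 1098, 'mean', [0.4218, -0.0567])]
top
  felt red [([0.5949, 0.3106], 'D', 81.6, 'z', 0.0121, 'n', 715, 'mean', [0.5942, 0.3109])]
  felt blue [([0.6095, -0.3145], 'D', 79.2, 'z', 0.0117, 'n', 663, 'mean', [0.6092, -0.3154])]
  lid blue 0.06 [([0.4314, -0.1864], 'D', 53.7,
[... 781 characters left out ...]
1342, 'mean', [0.6153, -0.3185])]
  lid blue 0.06 [([0.4388, -0.1988], 'D', 61.7, 'z', 0.0597, 'n', 156, 'mean', [0.4551, -0.2027])]
  felt green [([0.6085, -0.0065], 'D', 81.7, 'z', 0.0119, 'n', 236, 'mean', [0.6213, -0.0191])]
  lid green 0.06 [([0.4525, -0.2026], 'D', 39.1, 'z', 0.0649, 'n', 26, 'mean', [0.4587, -0.2028])]
  lid green 0.11 [([0.4404, -0.1981], 'D', 49.4, 'z', 0.1098, 'n', 333, 'mean', [0.4434, -0.1995])]
  felt yellow [([0.4743, 0.1578], 'D', 85.9, 'z', 0.0118, 'n', 338, 'mean', [0.4845, 0.1525])]
  lid yellow 0.06 [([0.4756, 0.1597], 'D', 36.4, 'z', 0.0578, 'n', 117, 'mean', [0.476, 0.1586]), ([0.42, -0.0578], 'D', 53.6, 'z', 0.0628, 'n', 256, 'mean', [0.4221, -0.0598])]
```

Yellow stands on its felt, and the cameras agree within about 3 mm. Next is the red pot at about (0.607,-0.001).

Request:
carry_out --slide '[[0.0025, -0.0006, 0.04], [0, 0, 0.05], [0, 0, 0.05], [0, 0, 0.03], [0, 0, 0.015], [0, 0, 0.006], [0, 0, 0], [0, 0, 0], [0, 0, 0], [0, 0, 0], [0, 0, 0], [0, 0, 0], [0, 0, 0]]' --delta_rot '[[0, 0, 0], [0, 0, 0], [0, 0, 0], [0, 0, 0], [0, 0, 0], [0, 0, 0], [0, 0, 0], [0, 0, 0], [0, 0, 0], [0, 0, 0], [0, 0, 0], [0, 0, 0], [0, 0, 0]]' --claw '[0, 0, 0, 0, 0, 0, 0, 255, 255, 255, 255, 255, 255]'

```text
t: 12.38
position: [0.6079, -0.0017, 0.1882]
ee_rot: [[1.0, -0.001, 0.002], [-0.001, -1.0, -0.0], [0.002, 0.0, -1.0]]
contact_force: [-0.2, -0.1, 5.8]
gripper_width: 0.0611
```

Request:
carry_out --slide '[[0, 0, -0.01], [0, 0, -0.03], [0, 0, -0.03], [0, 0, -0.03], [-0.0005, -0.018, 0], [-0.001, -0.0345, 0], [-0.001, -0.0345, 0], [-0.001, -0.0345, 0], [-0.001, -0.0345, 0], [-0.001, -0.0345, 0], [-0.001, -0.0345, 0], [-0.001, -0.0345, 0], [-0.001, -0.0345, 0], [-0.0005, -0.018, 0], [0, 0, 0], [0, 0, 0]]' --delta_rot '[[0, 0, 0], [0, 0, 0], [0, 0, 0], [0, 0, 0], [0, 0, 0], [0, 0, 0], [0, 0, 0], [0, 0, 0], [0, 0, 0], [0, 0, 0], [0, 0, 0], [0, 0, 0], [0, 0, 0], [0, 0, 0], [0, 0, 0], [0, 0, 0]]' --claw '[255, 255, 255, 255, 255, 255, 255, 255, 255, 255, 255, 255, 255, 255, 255, 255]'

```text
t: 14.38
position: [0.5992, 0.3085, 0.2863]
ee_rot: [[1.0, -0.003, -0.0], [-0.003, -1.0, -0.002], [-0.0, 0.002, -1.0]]
contact_force: [-0.4, -0.6, -1.1]
gripper_width: 0.0607
```

Run:
```python
from h import *
s=robot.state(); print(s['position'].round(4),s['contact_force'].round(1),s['joint_pos'].round(2))
for c in ['wrist','top']:
    d=eyes.get_image(c)
    print(c,'felt red',circles(d,.004,.02,'red'),'lid',circles(d,.13,.20,'red'),'felt green',circles(d,.004,.02,'green'))
```

```text
[0.5992 0.3085 0.2863] [-0.4 -0.6 -1.1] [-0.34  0.69 -0.3   1.51  0.23  0.98 -2.28]
wrist felt red [([0.5989, 0.3107], 'D', 83.9, 'z', 0.0125, 'n', 4327, 'mean', [0.612, 0.311])] lid [([0.6001, 0.3087], 'D', 63.9, 'z', 0.1603, 'n', 14856, 'mean', [0.6085, 0.3085])] felt green []
top felt red [([0.5944, 0.31], 'D', 80.9, 'z', 0.0119, 'n', 309, 'mean', [0.5839, 0.2972])] lid [([0.5728, 0.2954], 'D', 43.6, 'z', 0.1601, 'n', 79, 'mean', [0.5731, 0.296])] felt green [([0.6035, -0.0033], 'D', 79.4, 'z', 0.012, 'n', 675, 'mean', [0.6037, -0.0032])]
```

Request:
carry_out --slide '[[-0.0007, -0.002, 0.02], [0, 0, 0.03], [0, 0, 0.025], [0, 0, 0.012], [0, 0, 0.005], [0, 0, 0.003], [0, 0, 0.002], [0, 0, 0], [0, 0, 0]]' --delta_rot '[[0, 0, 0], [0, 0, 0], [0, 0, 0], [0, 0, 0], [0, 0, 0], [0, 0, 0], [0, 0, 0], [0, 0, 0], [0, 0, 0]]' --claw '[255, 255, 255, 255, 255, 255, 255, 255, 255]'

```text
t: 15.6
position: [0.5983, 0.3124, 0.1901]
ee_rot: [[1.0, -0.001, 0.001], [-0.001, -1.0, 0.0], [0.001, -0.0, -1.0]]
contact_force: [-0.4, 0.8, -2.2]
gripper_width: 0.061
```

Request:
carry_out --slide '[[0, 0, 0.0015], [0, 0, 0], [0, 0, 0], [0, 0, 0], [0, 0, 0], [0, 0, 0], [0, 0, 0], [0, 0, -0.01], [0, 0, -0.04], [0, 0, -0.05], [0, 0, -0.05], [0, 0, -0.03]]' --delta_rot '[[0, 0, 0], [0, 0, 0], [0, 0, 0], [0, 0, 0], [0, 0, 0], [0, 0, 0], [0, 0, 0], [0, 0, 0], [0, 0, 0], [0, 0, 0], [0, 0, 0], [0, 0, 0]]' --claw '[255, 255, 0, 0, 0, 0, 0, 0, 0, 0, 0, 0]'

```text
t: 17.1
position: [0.5982, 0.3125, 0.3722]
ee_rot: [[1.0, -0.001, 0.004], [-0.001, -1.0, 0.002], [0.004, -0.002, -1.0]]
contact_force: [0.6, 0.5, -0.2]
gripper_width: 0.0853
```

Request:
carry_out --slide '[[-0.0146, 0.0463, 0], [-0.0146, 0.0463, 0], [-0.0146, 0.0463, 0], [-0.0146, 0.0463, 0], [-0.0146, 0.0463, 0], [-0.0146, 0.0463, 0], [-0.0146, 0.0463, 0], [-0.0146, 0.0463, 0], [-0.0146, 0.0463, 0], [-0.0146, 0.0463, 0], [-0.0146, 0.0463, 0], [0, 0, 0], [0, 0, 0]]' --delta_rot '[[0, 0, 0], [0, 0, 0], [0, 0, 0], [0, 0, 0], [0, 0, 0], [0, 0, 0], [0, 0, 0], [0, 0, 0], [0, 0, 0], [0, 0, 0], [0, 0, 0], [0, 0, 0], [0, 0, 0]]' --claw '[0, 0, 0, 0, 0, 0, 0, 0, 0, 0, 0, 0, 0]'

```text
t: 18.73
position: [0.4371, -0.1963, 0.3687]
ee_rot: [[1.0, -0.001, 0.001], [-0.001, -1.0, 0.0], [0.001, -0.0, -1.0]]
contact_force: [-0.3, 1.3, 0.8]
gripper_width: 0.0851
```

```bash
python3 look.py 4 | cut -c1-150
```

```text
18.725 [ 0.4371 -0.1963  0.3687] [-0.3  1.3  0.8] 0.0851 [ 0.58  0.32 -0.27  1.93  0.11  0.91 -1.32]
wrist
  felt red []
  felt blue [([0.6055, -0.316], 'D', 80.7, 'z', 0.0124, 'n', 2401, 'mean', [0.593, -0.3153])]
  lid blue 0.06 [([0.4369, -0.1974], 'D', 60.6, 'z', 0.0622, 'n', 395, 'mean', [0.4555, -0.1982])]
  felt green [([0.6049, -0.0041], 'D', 81.9, 'z', 0.0129, 'n', 2945, 'mean', [0.5908, -0.0042])]
  lid green 0.11 [([0.4389, -0.1967], 'D', 49.4, 'z', 0.1105, 'n', 2535, 'mean', [0.4404, -0.1965])]
  felt yellow []
  lid yellow 0.06 [([0.4199, -0.0573], 'D', 52.1, 'z', 0.0636, 'n', 1913, 'mean', [0.4208, -0.0581])]
top
  felt red [([0.5942, 0.3103], 'D', 81.2, 'z', 0.0122, 'n', 226, 'mean', [0.5938, 0.2931])]
  lid red 0.06 [([0.5921, 0.3135], 'D', 62.0, 'z', 0.0619, 'n', 463, 'mean', [0.5921, 0.3118])]
  felt blue [([0.6097, -0.3147], 'D', 79.5, 'z', 0.0117, 'n', 667, 'mean', [0.6093, -0.3155])]
  lid blue 0.06 [([0.4436, -0.176], 'D', 33.0, 'z', 0.0626, 'n', 26, 'mean', [0.4447, -0.1724])]
  felt green [([0.6037, -0.0034], 'D', 79.4, 'z', 0.0119, 'n', 673, 'mean', [0.6037, 
[... 637 characters left out ...]
33]), ([0.6144, -0.3176], 'D', 83.4, 'z', 0.0119, 'n', 1335, '
  lid blue 0.06 [([0.4383, -0.199], 'D', 61.8, 'z', 0.0603, 'n', 154, 'mean', [0.4545, -0.2035])]
  felt green [([0.6086, -0.0065], 'D', 82.3, 'z', 0.0119, 'n', 805, 'mean', [0.6097, -0.0068])]
  lid green 0.06 [([0.452, -0.2026], 'D', 39.3, 'z', 0.0649, 'n', 25, 'mean', [0.4585, -0.2034])]
  lid green 0.11 [([0.4402, -0.1977], 'D', 49.8, 'z', 0.1097, 'n', 332, 'mean', [0.4435, -0.1994])]
  felt yellow [([0.4746, 0.1584], 'D', 85.8, 'z', 0.0119, 'n', 338, 'mean', [0.4844, 0.1524])]
  lid yellow 0.06 [([0.4752, 0.16], 'D', 37.2, 'z', 0.0576, 'n', 121, 'mean', [0.4762, 0.1585]), ([0.4209, -0.0588], 'D', 51.7, 'z', 0.0628, 'n', 259,
```

View pics/scene_4.png

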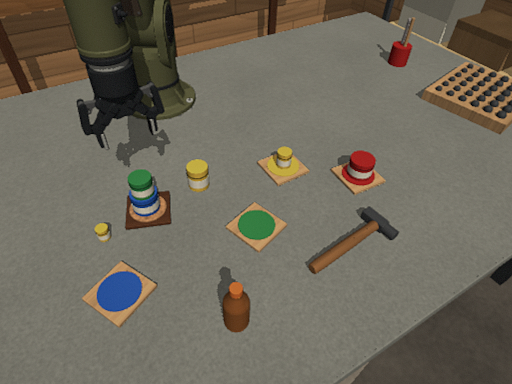

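The picture shows red standing on its felt (361,165) and yellow on its felt (284,158). The green felt (256,226) is free, and green on blue remains (143,195). I take green, at about (0.439,-0.197).

Request:
carry_out --slide '[[0.002, 0.0006, 0.03], [0, 0, 0.04], [0, 0, 0.03], [0, 0, 0.02], [0, 0, 0.009], [0, 0, 0], [0, 0, 0], [0, 0, 0], [0, 0, 0], [0, 0, 0], [0, 0, 0], [0, 0, 0]]' --delta_rot '[[0, 0, 0], [0, 0, 0], [0, 0, 0], [0, 0, 0], [0, 0, 0], [0, 0, 0], [0, 0, 0], [0, 0, 0], [0, 0, 0], [0, 0, 0], [0, 0, 0], [0, 0, 0]]' --claw '[0, 0, 0, 0, 0, 0, 255, 255, 255, 255, 255, 255]'

```text
t: 20.38
position: [0.4392, -0.1974, 0.2402]
ee_rot: [[1.0, -0.001, 0.002], [-0.001, -1.0, -0.001], [0.002, 0.001, -1.0]]
contact_force: [-1.2, 1.6, 5.2]
gripper_width: 0.0487
```

Request:
carry_out --slide '[[0, 0, -0.01], [0, 0, -0.02], [0, 0, -0.03], [0, 0, -0.03], [0.0105, -0.0122, 0], [0.0211, -0.0243, 0], [0.0211, -0.0243, 0], [0.0211, -0.0243, 0], [0.0211, -0.0243, 0], [0.0211, -0.0243, 0], [0.0211, -0.0243, 0], [0.0211, -0.0243, 0], [0.0105, -0.0122, 0], [0, 0, 0], [0, 0, 0]]' --delta_rot '[[0, 0, 0], [0, 0, 0], [0, 0, 0], [0, 0, 0], [0, 0, 0], [0, 0, 0], [0, 0, 0], [0, 0, 0], [0, 0, 0], [0, 0, 0], [0, 0, 0], [0, 0, 0], [0, 0, 0], [0, 0, 0], [0, 0, 0]]' --claw '[255, 255, 255, 255, 255, 255, 255, 255, 255, 255, 255, 255, 255, 255, 255]'

```text
t: 22.25
position: [0.6072, -0.0043, 0.3288]
ee_rot: [[1.0, -0.002, -0.001], [-0.002, -1.0, -0.001], [-0.001, 0.001, -1.0]]
contact_force: [-0.2, 0.6, -0.4]
gripper_width: 0.049
```

Run:
```python
from h import *
d=eyes.get_image('wrist')
print('felt green',circles(d,.004,.02,'green'),'lid',circles(d,.17,.23,'green'))
for c in ('top','scene'): print(c,'blue lid',circles(eyes.get_image(c),.055,.07,'blue'))
```

```text
felt green [([0.608, -0.0034], 'D', 82.8, 'z', 0.0125, 'n', 4536, 'mean', [0.6112, -0.0035])] lid [([0.627, -0.0058], 'D', 26.9, 'z', 0.1823, 'n', 171, 'mean', [0.6297, -0.006]), ([0.6067, -0.0039], 'D', 50.3, 'z', 0.199, 'n', 9365, 'mean', [0.6109, -0.0041])]
top blue lid [([0.431, -0.1959], 'D', 60.9, 'z', 0.0622, 'n', 438, 'mean', [0.4311, -0.1957])]
scene blue lid [([0.4363, -0.198], 'D', 63.2, 'z', 0.0618, 'n', 468, 'mean', [0.4394, -0.1994])]
```

Request:
carry_out --slide '[[0.001, -0.0008, 0.03], [0, 0, 0.04], [0, 0, 0.03], [0, 0, 0.02], [0, 0, 0.01], [0, 0, 0.004], [0, 0, 0.003], [0, 0, 0.002], [0, 0, 0], [0, 0, 0]]' --delta_rot '[[0, 0, 0], [0, 0, 0], [0, 0, 0], [0, 0, 0], [0, 0, 0], [0, 0, 0], [0, 0, 0], [0, 0, 0], [0, 0, 0], [0, 0, 0]]' --claw '[255, 255, 255, 255, 255, 255, 255, 255, 255, 255]'

```text
t: 23.65
position: [0.609, -0.0023, 0.1905]
ee_rot: [[1.0, -0.001, 0.0], [-0.001, -1.0, 0.0], [0.0, -0.0, -1.0]]
contact_force: [0.8, -0.7, -1.2]
gripper_width: 0.0487
```

Request:
carry_out --slide '[[0, 0, 0.0007], [0, 0, 0], [0, 0, 0], [0, 0, 0], [0, 0, 0], [0, 0, 0], [0, 0, -0.01], [0, 0, -0.04], [0, 0, -0.05], [0, 0, -0.05], [0, 0, -0.02], [-0.0288, 0.0325, 0], [-0.0288, 0.0325, 0], [-0.0288, 0.0325, 0], [-0.0288, 0.0325, 0], [-0.0288, 0.0325, 0], [-0.0288, 0.0325, 0], [0, 0, 0], [0, 0, 0]]' --delta_rot '[[0, 0, 0], [0, 0, 0], [0, 0, 0], [0, 0, 0], [0, 0, 0], [0, 0, 0], [0, 0, 0], [0, 0, 0], [0, 0, 0], [0, 0, 0], [0, 0, 0], [0, 0, 0], [0, 0, 0], [0, 0, 0], [0, 0, 0], [0, 0, 0], [0, 0, 0], [0, 0, 0], [0, 0, 0]]' --claw '[255, 255, 0, 0, 0, 0, 0, 0, 0, 0, 0, 0, 0, 0, 0, 0, 0, 0, 0]'

```text
t: 26.02
position: [0.4362, -0.1967, 0.3602]
ee_rot: [[1.0, -0.001, 0.001], [-0.001, -1.0, -0.0], [0.001, 0.0, -1.0]]
contact_force: [0.9, 0.3, -0.3]
gripper_width: 0.0854
```

Run:
```python
from h import *
d=eyes.get_image('wrist')
print(robot.state()['position'].round(4),'blue',circles(d,.054,.07,'blue'),'felt',circles(d,.004,.02,'blue'))
for c in ('top','scene'):
  d=eyes.get_image(c); print(c,'green lid',circles(d,.05,.07,'green'),circles(d,.004,.02,'green'))
```

```text
[ 0.4365 -0.1963  0.36  ] blue [([0.4356, -0.1967], 'D', 61.9, 'z', 0.0625, 'n', 2971, 'mean', [0.437, -0.1968])] felt [([0.6024, -0.3156], 'D', 79.0, 'z', 0.0124, 'n', 2253, 'mean', [0.5912, -0.3153])]
top green lid [([0.6026, -0.0006], 'D', 48.8, 'z', 0.0597, 'n', 284, 'mean', [0.603, -0.0006])] [([0.604, -0.0035], 'D', 78.7, 'z', 0.012, 'n', 350, 'mean', [0.6035, -0.0056])]
scene green lid [([0.6092, -0.004], 'D', 49.2, 'z', 0.0594, 'n', 346, 'mean', [0.6118, -0.0062])] [([0.6088, -0.0067], 'D', 82.4, 'z', 0.0118, 'n', 405, 'mean', [0.6191, -0.0151])]
```

Green is placed within about 3 mm of its felt's centre. Blue is at (0.436,-0.197), so I grip it.

Request:
carry_out --slide '[[-0.0005, 0, 0.04], [0, 0, 0.05], [0, 0, 0.04], [0, 0, 0.025], [0, 0, 0.011], [0, 0, 0.006], [0, 0, 0], [0, 0, 0], [0, 0, 0], [0, 0, 0], [0, 0, 0], [0, 0, 0], [0, 0, 0]]' --delta_rot '[[0, 0, 0], [0, 0, 0], [0, 0, 0], [0, 0, 0], [0, 0, 0], [0, 0, 0], [0, 0, 0], [0, 0, 0], [0, 0, 0], [0, 0, 0], [0, 0, 0], [0, 0, 0], [0, 0, 0]]' --claw '[0, 0, 0, 0, 0, 0, 0, 255, 255, 255, 255, 255, 255]'

```text
t: 27.8
position: [0.4356, -0.1973, 0.1886]
ee_rot: [[1.0, -0.001, 0.002], [-0.001, -1.0, -0.001], [0.002, 0.001, -1.0]]
contact_force: [-0.2, 0.1, 7.0]
gripper_width: 0.0611
```

Request:
carry_out --slide '[[0, 0, -0.01], [0, 0, -0.03], [0, 0, -0.03], [0, 0, -0.03], [0.0111, 0.0074, 0], [0.0222, 0.0147, 0], [0.0222, 0.0147, 0], [0.0222, 0.0147, 0], [0.0222, 0.0147, 0], [0.0222, 0.0147, 0], [0.0222, 0.0147, 0], [0.0222, 0.0147, 0], [0.0111, 0.0074, 0], [0, 0, 0], [0, 0, 0]]' --delta_rot '[[0, 0, 0], [0, 0, 0], [0, 0, 0], [0, 0, 0], [0, 0, 0], [0, 0, 0], [0, 0, 0], [0, 0, 0], [0, 0, 0], [0, 0, 0], [0, 0, 0], [0, 0, 0], [0, 0, 0], [0, 0, 0], [0, 0, 0]]' --claw '[255, 255, 255, 255, 255, 255, 255, 255, 255, 255, 255, 255, 255, 255, 255]'

```text
t: 29.68
position: [0.6124, -0.3148, 0.2866]
ee_rot: [[1.0, -0.001, -0.002], [-0.001, -1.0, 0.001], [-0.002, -0.001, -1.0]]
contact_force: [-0.4, -0.6, -1.1]
gripper_width: 0.0606
```

Run:
```python
from h import *
d=eyes.get_image('wrist')
print('felt',circles(d,.004,.02,'blue'),'lid',circles(d,.13,.2,'blue'))
```

```text
felt [([0.6143, -0.316], 'D', 82.5, 'z', 0.0125, 'n', 4393, 'mean', [0.626, -0.3164])] lid [([0.6134, -0.314], 'D', 64.0, 'z', 0.1602, 'n', 14577, 'mean', [0.621, -0.3143])]
```

Request:
carry_out --slide '[[0.0012, 0.0014, 0.02], [0, 0, 0.03], [0, 0, 0.025], [0, 0, 0.012], [0, 0, 0.005], [0, 0, 0.003], [0, 0, 0.002], [0, 0, 0], [0, 0, 0]]' --delta_rot '[[0, 0, 0], [0, 0, 0], [0, 0, 0], [0, 0, 0], [0, 0, 0], [0, 0, 0], [0, 0, 0], [0, 0, 0], [0, 0, 0]]' --claw '[255, 255, 255, 255, 255, 255, 255, 255, 255]'

```text
t: 30.85
position: [0.6141, -0.3165, 0.191]
ee_rot: [[1.0, -0.001, 0.001], [-0.001, -1.0, -0.0], [0.001, 0.0, -1.0]]
contact_force: [1.0, 0.2, -1.4]
gripper_width: 0.0612
```

Request:
carry_out --slide '[[0, 0, 0.002], [0, 0, 0], [0, 0, 0], [0, 0, 0], [0, 0, 0], [0, 0, 0], [0, 0, 0], [0, 0, -0.01], [0, 0, -0.04], [0, 0, -0.05], [0, 0, -0.05], [0, 0, -0.05], [-0.04, 0.02, 0], [-0.04, 0.02, 0], [-0.04, 0.02, 0], [-0.04, 0.02, 0], [0, 0, 0], [0, 0, 0]]' --delta_rot '[[0, 0, 0], [0, 0, 0], [0, 0, 0], [0, 0, 0], [0, 0, 0], [0, 0, 0], [0, 0, 0], [0, 0, 0], [0, 0, 0], [0, 0, 0], [0, 0, 0], [0, 0, 0], [0, 0, 0], [0, 0, 0], [0, 0, 0], [0, 0, 0], [0, 0, 0], [0, 0, 0]]' --claw '[255, 255, 0, 0, 0, 0, 0, 0, 0, 0, 0, 0, 0, 0, 0, 0, 0, 0]'

```text
t: 33.1
position: [0.4543, -0.3959, 0.3892]
ee_rot: [[1.0, -0.001, 0.001], [-0.001, -1.0, -0.0], [0.001, 0.0, -1.0]]
contact_force: [0.3, 0.2, 0.2]
gripper_width: 0.0855
```

Run:
```python
from h import *
for c in ('top','scene'):
  d=eyes.get_image(c); cv2.imwrite(f'pics/{c}_end.png',d['frame'][:,:,::-1])
  for k in HUE:
    print(c,k,'felt',[r[:5] for r in circles(d,.005,.019,k)],'lid',[r[:5] for r in circles(d,.05,.07,k)])
  for n in ('oil_bottle','hammer'): print(n,[np.round(r['xyz'],3).tolist() for r in spotter.tip_of(c,n)[:1]])
```

```text
top red felt [([0.5943, 0.3101], 'D', 81.4, 'z', 0.012)] lid [([0.5927, 0.3135], 'D', 63.1, 'z', 0.0621)]
top blue felt [([0.6098, -0.3153], 'D', 77.4, 'z', 0.0117)] lid [([0.6084, -0.3138], 'D', 61.6, 'z', 0.0619)]
top green felt [([0.6041, -0.0034], 'D', 78.6, 'z', 0.0117)] lid [([0.6026, -0.0006], 'D', 48.9, 'z', 0.0597)]
top yellow felt [([0.471, 0.161], 'D', 84.9, 'z', 0.0122)] lid [([0.4683, 0.163], 'D', 38.2, 'z', 0.0581), ([0.4144, -0.0561], 'D', 51.7, 'z', 0.0636)]
oil_bottle [[0.77, -0.151, 0.0]]
hammer [[0.758, 0.136, -0.001]]
scene red felt [([0.6002, 0.3077], 'D', 84.9, 'z', 0.012)] lid [([0.5989, 0.3113], 'D', 63.1, 'z', 0.0614)]
scene blue felt [([0.6147, -0.3176], 'D', 82.8, 'z', 0.0121)] lid [([0.614, -0.3167], 'D', 63.4, 'z', 0.0617)]
scene green felt [([0.6083, -0.0064], 'D', 82.5, 'z', 0.0119)] lid [([0.6094, -0.0039], 'D', 48.9, 'z', 0.0595)]
scene yellow felt [([0.4742, 0.1578], 'D', 86.0, 'z', 0.0119)] lid [([0.4747, 0.1599], 'D', 36.9, 'z', 0.0576), ([0.4205, -0.0581], 'D', 53.4, 'z', 0.0629)]
oil_bottle [[0.778, -0.151, -0.0]]
hammer [[0.748, 0.14, 0.003]]
```

View pics/scene_end.png

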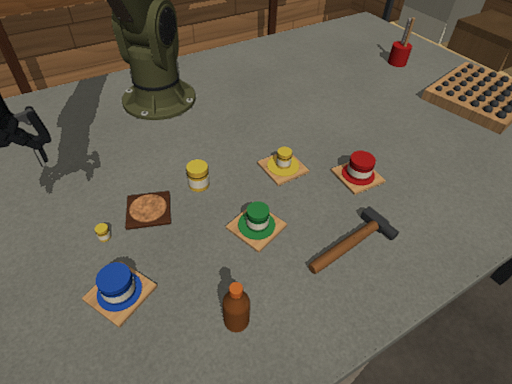

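All four pots stand on their own felts: blue (118,287), green (257,220), yellow (285,160) and red (361,167). The dark stand is empty and the bystanders haven't moved.

```bash
python3 -c "
from rig import robot
print(robot.hand_in())"
```

```text
the job is handed in; nothing more can be done
None
```

I took the stack apart and set all four pots upright on the felts of their own colour, in the order yellow, red (off the green stand), green, blue. I handed the job in at about 33 s; no verdict came back.

- **Placement:** in the last top and scene pictures, every lid centre was within about 4 mm of its felt's centre (limit 12 mm). Lid heights were 0.058–0.062 m, as expected for pots standing upright on the felt. The gripper was open and clear.
- **Bystanders:** the oil bottle and hammer read within about 3 mm of where they started. The look-alike yellow pots were never touched.
- **Disagreement:** the top and scene cameras differ by about 4–6 mm in absolute position. The wrist camera agreed with the tool pose, so I placed the pots by it, and each camera alone shows the pots centred.

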